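Set heat-sink stock to the flip stop of a cut-off jig

TASK

Get the length of heat-sink extrusion ready for sawing: flip the red stop of the cut-off jig fully down into the path, then slide the extrusion flat along the fence and through the saw guide until its end butts firmly against the tip of the stop's adjusting screw. Feel for the contact and keep the push gentle, so that the stop is not knocked off its setting; let go and leave the extrusion butted there, and leave everything else on the bench where it is.

Things in the scene. Friction and masses are not known exactly. Their poses are not given: they have to be found in the camera images.
- jig: Cut-off jig, fixed to the bench: plywood base 110 x 400 x 15 mm (x, y, z); origin at the centre of its underside; y runs along the fence towards the stop, the -x side faces the robot. The bed is at z = 15 mm. The stop's bracket sits on the fence at y = 127 to 173 mm, up to z = 55 mm, with a black clamp knob at y = 184 mm, up to z = 44 mm.
- fence (a point): Point on the upper edge of the aluminium fence's face, half way along, at (12, 0, 29) mm in the jig's frame. The face is the plane x = +12 mm, looking to -x; the fence is 24 mm wide, 14 mm high above the bed and as long as the jig.
- throat (a point): Centre of the grey saw guide's throat on the bed, at (-9, 70, 15) mm in the jig's frame. Throat 42 mm wide (x = -30 to +12 mm, its rear side flush with the fence face) for the 40 mm stock; cheeks 16 to 20 mm thick at y = 58 to 82 mm, 44 mm high above the bed. A 24 mm high steel lead-in flares from the front cheek out to about x = -45 mm at y = 28 mm.
- hinge (a point): Hinge point of the stop flag, fixed on the jig at (26, 150, 45) mm in the jig's frame; the hinge axis is parallel to the jig's y axis.
- stop_flag (a joint): Angle of the red stop flag: 0 = fully down in the path, on its own rest; 1.57 = straight up; starts at 1.5 to 2.0 (up, or leaning back beyond the fence); range 0 to 2.1. Stiff pivot (0.06 N m): it stays where left and must be pushed all the way down. Down, it is a bar 16 mm wide (y), 9 mm thick, reaching from the hinge 76 mm towards -x; its last 26 mm are a free thumb tab.
- flag_tab (a point): Point on the flag's thumb tab, 66 mm from the hinge, on the face that is on top when the flag is down (the far, +x, face when it stands up).
- leg_face (a point): Point on the flag's leg where its adjusting screw comes out; flag down: (-8, 142, 32) mm in the jig's frame. The leg is 28 mm wide in x and ends 3.5 mm above the bed. The screw's brass tip, 12 mm across, stands 4 to 34 mm out of the leg towards -y, set differently each time and not measured: feel for it. Firm: over 3 N for 0.3 s; over 15 N from the stock knocks the stop off its setting.
- stock: Heat-sink extrusion, bare aluminium, fins along it, 40 x 180 x 32 mm (x, y, z), 0.22 to 0.45 kg; origin at the centre of its underside; +y along it, to the stop. Starts loose on the bed, 3 to 12 mm off the fence, slightly askew, nose 30 to 80 mm short of the guide's cheeks. Against the fence it is centred at jig x = -8 mm and stands 18 mm higher than the fence: room to grip its 40 mm width.
- stock_nose (a point): Centre of the stock's nose, the end face towards the stop (90 mm from the stock's origin, 16 mm above its underside).
- yellow_mug: Yellow mug, 82 x 110 x 94 mm, bystander; origin at its underside.
- piece_a: Piece of heat sink already cut, 40 x 64 x 32 mm, bystander; origin at its underside.
- piece_b: Second piece of heat sink already cut, 40 x 64 x 32 mm, bystander; origin at its underside.
- saw: Small back saw lying flat, 285 mm long, wooden handle and brass back, bystander.
- solder_spool: Blue spool of solder wire, 55 x 55 x 34 mm, bystander; origin at its underside.

How it is judged:
By the outcome, as a careful person would: the job done as asked, in the order asked, and still so for the second after the job is handed in, with the robot touching nothing.
It also fails if it takes over 64 s, if anything falls off the work surface, if the arm or the gripper's body presses on something with over 40 N, if the wrist force passes 120 N, or if a joint passes its speed limit or range.

ROBOT

A 6-joint arm with a two-finger parallel gripper is mounted at the origin on a cart in front of the work surface, level with it; the furniture and walls round the work are solid. World frame = base frame: x ahead of the robot, y to its left, z up, the work surface at z = 0. Lengths are in mm, angles in rad, forces in N, time in s.
With the tool pointing down it reaches from about 350 to 975 mm from the base axis. Payload 7.1 kg.
Tool frame: the origin (TCP) lies on the centre line of the jaws, within the pads' length; the fingertips stand 17 mm ahead of it and the grasp point (between the pads) lies 2 mm behind it (tip_extent is the distance from the TCP to the fingertips, in mm); z points along the fingers, y is the line along which they close (so a half turn about z gives the same grasp; the last joint's range is limited). The gripper opens to 88 mm and grips with 3 to 60 N. Pads are 20 mm wide; open, the fingers measure 115 mm over their backs; the gripper's body (75 mm by 178 mm) begins 61 mm behind the grasp point.
Start: joints at [1.091, 0.423, 1.63, -0, 1.089, -0.019], TCP at [277.883, 559.809, 239.675] pointing down, gripper open.
Joint ranges: [-3, 3], [-0.9, 2.11], [0.09, 2.58], [-1.31, 4.45], [0.11, 2.69], [-2.54, 2.54]. Speed limits (rad/s): [2.39, 2.39, 3.01, 3.14, 3.14, 3.14].

INTERFACE

Orientations are given as a rotation vector (axis times angle).
In Python, from workcell import get_obs, get_image, camera_model, close_job, look_for, outline_of, pinpoint, tip_extent gives the robot as it stands.
- The arm moves only by the shell command python3 -m jog 'ROWS'. ROWS is text: rows parted by semicolons, each of 7 numbers parted by spaces: the shift along the tool's x, y, z as a fraction of full scale, then the turn, a rotation vector about the tool's x, y, z as a fraction of full scale, then the closure, from -1 (fully open) to 1 (shut). A call has 1 to 8 rows; each row is the pose to reach, as a shift and turn from the pose commanded when the call began, along the tool's axes at that moment; what a row does not reach only later rows make up. Full scale, the value 1, is 0.2 m for a shift and 30 degrees for a turn. A row lasts 1/10 s, in which the tool goes at most 50 mm and 8.59 degrees, less where a joint would pass 70% of its speed; a pose out of reach is approached as far as the arm can. A call with a number of a shift or a turn outside -1 to 1 is refused whole. A call with a gripper value outside its range is refused whole. The fingers move at their own pace and stop on an object; the grip force is fixed at half the most. Time passes only in rows, so rows that repeat a pose let the fingers close. It gives the time, the measured TCP pose, the force, the opening and the grip force at its end, in the units of the state.
- get_obs(): the state, without advancing time (a new reading comes with each control period).
- get_image(name): name is "scene" or "top" or "wrist"; returns the picture (420x560x3 uint8, red, green, blue); there is no depth.
- camera_model(name): a dict with "fx", "fy", "cx", "cy" (pixels), "dist_coeffs" ([k1, k2, p1, p2, k3] as OpenCV has them; the pictures are not rectified), "origin" and "orientation" of the camera in the world; the wrist camera has in their place "tool_from_camera" (4x4, takes a point from camera to tool coordinates, whose origin is the TCP and whose axes are the flange's). Camera axes: x right, y down, z forward; pixel columns grow to the right and rows downward; lengths in mm; the calibration is good to about 2 mm. A picture is of the moment at which its call begins: read the wrist's pose just before it. camera_model takes no time and is no camera call.
- close_job(): hands the job in; it is judged then, once.
Trained networks look in the newest picture that a camera, given by its name, has taken for a name from the list of things; names that differ only in an ending like _2 or _b are one class to them, and where a whole thing is asked for, a point or a joint stands for the part that bears it (a point fixed in the world has none). Each returns a list of dicts, best first, with "confidence" (0 to 1); they miss things now and then, are a little off and sometimes report something else, mostly with a low value. They report only what shows in the picture. A call takes as long as a camera call.
- look_for(target, camera): "xyz" ([x, y, z] in mm, in the coordinates of the camera as it stood for that picture, good to about 4 mm: the middle of the surface that is visible of it).
- outline_of(target, camera): "mask" (420x560 bool, what is visible of it).
- pinpoint(target, camera): "xyz" ([x, y, z] in mm, in the coordinates of the camera as it stood for that picture, good to about 4 mm: a listed point, or the origin of a listed thing).
The state is a dict: "t": time; "qpos": joint angles; "qvel": joint speeds; "joint_torque": joint torques, N m; "ee_pos": TCP position; "orientation": TCP orientation; "ft_force": force on the tool from outside, world axes, zero at the start; "moment": the same for the moment, N m; "width": finger opening in mm; "grasp_force": force on a finger pad.
Only numpy, scipy, OpenCV 4.12 (cv2) and the standard library are available. Lean on these libraries where they do the work, as an engineer would, in place of code of your own. Each camera call takes 0.05 s, during which the arm holds its last target. There are 200 camera calls.

## Working session

There is one attempt and no reset: what is moved stays moved. The work goes in short steps, Python scripts to look and compute and a shell command to move; the robot and the scene stay as the last step left them, time stands still between calls to the robot, and variables do not carry over. Pictures are saved under pics/ and viewed, at most 10 in all, crops included, and the job is handed in when it is done.

```bash
mkdir -p pics; ls; cat > h.py <<'E'
import numpy as np, cv2
from scipy.spatial.transform import Rotation as R
from workcell import *
def save(cam,name):
    im=get_image(cam); cv2.imwrite('pics/'+name+'.png',im[:,:,::-1]); return im
def T(cam):
    m=camera_model(cam)
    if cam=='wrist':
        o=get_obs(); t=np.eye(4); t[:3,:3]=R.from_rotvec(o['orientation']).as_matrix(); t[:3,3]=o['ee_pos']
        return t@np.array(m['tool_from_camera'])
    t=np.eye(4); q=np.array(m['orientation'],float)
    t[:3,:3]=R.from_rotvec(q).as_matrix() if q.size==3 else (q if q.shape==(3,3) else R.from_quat(q).as_matrix())
    t[:3,3]=m['origin']; return t
def pts(cam,names,f=pinpoint):
    t=T(cam)
    for n in names:
        for d in f(n,cam)[:2]:
            p=t@np.r_[d['xyz'],1]; print(cam,n,round(d['confidence'],2),p[:3].round(1))
E
python3 - <<'E'
from h import *
print(camera_model('top')); o=get_obs(); print(o)
for c in ['scene','top']:
    save(c,c+'0'); pts(c,['jig','fence','throat','hinge','flag_tab','leg_face','stock','stock_nose'])
E
```

```text
pics
{'fx': 400.97295449880096, 'fy': 400.97295449880096, 'cx': 282.1161574200214, 'cy': 209.4694510118947, 'dist_coeffs': array([0.00853885, 0.        , 0.        , 0.        , 0.        ]), 'origin': array([ 361.32233582,  -16.30981919, 1119.88282658]), 'orientation': array([-2.14007546,  2.15079208, -0.19111797])}
{'t': 0.0, 'qpos': array([ 1.09099514e+00,  4.23837837e-01,  1.63068730e+00, -9.00030777e-06,
        1.08861718e+00, -1.89939552e-02]), 'qvel': array([ 1.63229179e-03,  7.76061357e-05,  7.34404396e-04,  3.30670003e-04,
       -2.60528527e-03,  8.64587588e-04]), 'joint_torque': array([-3.32333009e-03, -5.44633126e+01, -2.73666590e+01,  6.43948861e-02,
        2.28373648e-02, -1.03309201e-04]), 'ee_pos': array([277.64742102, 559.34451758, 238.90462221]), 'orientation': array([-7.17354876e-01, -3.05820965e+00,  2.36170376e-03]), 'ft_force': array([-0.47778548, -0.47596914,  0.36068802]), 'moment': array([-0.00600093,  0.02117172, -0.00345603]), 'grasp_force': 0.0, 'width': 87.76425677202245}
scene jig 0.7 [487.2 -20.9   3.9]
scene jig 0.62 [ 708.5 -106.7    2.1]
scene fence 0.9 [498.1 -30.1  26.3]
scene throat 0.69 [480.5  43.2  13.2]
scene hinge 0.56 [522.4 122.8  50.5]
scene flag_tab 0.51 [523.7 124.2  49.4]
scene flag_tab 0.45 [526.3 124.7 111.6]
scene leg_face 0.7 [501.1 114.8  78.5]
scene stock 0.67 [ 463.5 -128.3   14.4]
scene stock 0.3 [500.9 114.9  80.7]
scene stock_nose 0.64 [470.3 -41.1  34.9]
top jig 0.91 [484.7 -19.3  -1.3]
top fence 0.87 [494.7 -20.   36.8]
top throat 0.84 [474.7  46.   17.4]
top hinge 0.69 [514.3 127.8  46.3]
top leg_face 0.45 [504.8 118.4  82.7]
top stock 0.85 [ 465.2 -123.7   16.4]
top stock 0.53 [ 590.8 -344.2    4.2]
top stock_nose 0.72 [466.6 -36.   27.6]
top stock_nose 0.69 [ 515.8 -358.1    2.4]
```

View pics/scene0.png

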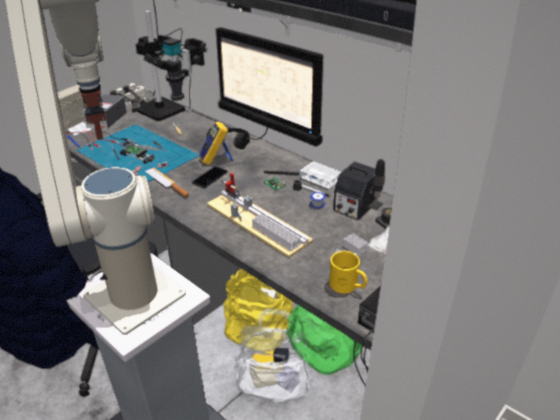

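View pics/top0.png

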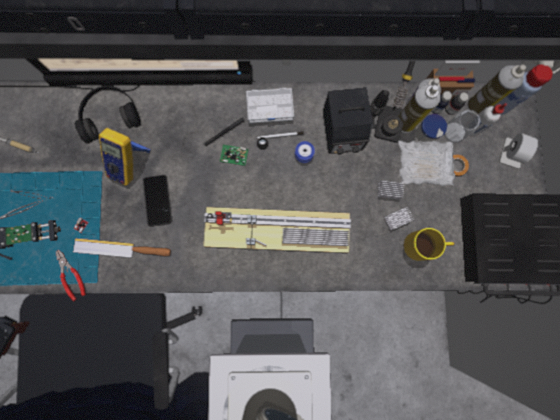

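The scene view shows the jig around (258,222) with the red flag up at (231,185). The top view shows the jig at (277,230), the flag at (218,218), the guide at (252,230) and the stock at (315,237), with everything else well clear. I'll move the wrist camera over the jig.

```bash
cat >> h.py <<'E'
def go(x,y,z,yaw=None):
    "fractions for a move to world TCP x,y,z and tool-y axis at world angle yaw (deg), tool down; first clipped to one call"
    o=get_obs(); r=R.from_rotvec(o['orientation']); 
    d=r.inv().apply(np.array([x,y,z])-o['ee_pos'])/200
    w=np.zeros(3)
    if yaw is not None:
        a=np.radians(yaw); M=np.array([[-np.sin(a)*-1,np.cos(a),0],[-np.cos(a),np.sin(a),0],[0,0,-1]]).T*1.
        M=np.column_stack([[np.sin(a),-np.cos(a),0],[np.cos(a),np.sin(a),0],[0,0,-1]])
        if np.linalg.det(M)<0: M[:,0]*=-1
        w=(r.inv()*R.from_matrix(M)).as_rotvec(degrees=True)/30
    print('shift',d.round(4),'turn',w.round(4),'pos',o['ee_pos'].round(1),'f',o['ft_force'].round(1),'t',round(o['t'],2))
E
python3 -c "
from h import *
go(430,60,300,0)"
```

```text
shift [-1.7926 -1.9002 -0.3017] turn [-0.     -0.      2.1199] pos [277.9 559.8 239.7] f [ 0.8 -0.5  0.6] t 0.9
```

```bash
R1="" ; python3 -m jog '-0.9 -0.95 -0.15 0 0 0.95 -1;-0.9 -0.95 -0.15 0 0 0.95 -1;-0.9 -0.95 -0.15 0 0 0.95 -1;-0.9 -0.95 -0.15 0 0 0.95 -1;-0.9 -0.95 -0.15 0 0 0.95 -1;-0.9 -0.95 -0.15 0 0 0.95 -1;-0.9 -0.95 -0.15 0 0 0.95 -1'
python3 -c "
from h import *
go(430,60,300,0)"
```

```text
t: 1.6
ee_pos: [355.3, 308.4, 270.2]
orientation: [1.452, 2.785, 0.002]
ft_force: [0.0, 1.2, -0.1]
width: 87.8
grasp_force: 0.0
shift [-1.2322 -0.4044 -0.1495] turn [ 1.900e-03 -9.000e-04  1.164e+00] pos [355.3 308.4 270.2] f [ 0.   1.2 -0.1] t 1.6
```

```bash
python3 -m jog '-1 -0.4 -0.15 0 0 1 -1;-1 -0.4 -0.15 0 0 1 -1;-1 -0.4 -0.15 0 0 1 -1;-1 -0.4 -0.15 0 0 1 -1;-1 -0.4 -0.15 0 0 1 -1;-1 -0.4 -0.15 0 0 1 -1'
python3 - <<'E'
from h import *
go(430,60,300,0)
save('wrist','w1'); pts('wrist',['jig','fence','throat','hinge','flag_tab','leg_face','stock','stock_nose'])
E
```

```text
t: 2.2
ee_pos: [405.3, 99.5, 300.1]
orientation: [2.123, 2.315, 0.002]
ft_force: [-0.2, 0.9, -0.1]
width: 88.1
grasp_force: 0.0
shift [-0.2075  0.1058  0.0006] turn [ 0.0025 -0.0008  0.1653] pos [405.3  99.5 300.1] f [-0.2  0.9 -0.1] t 2.2
wrist jig 0.55 [483.5 -22.1  -2.5]
wrist fence 0.94 [496.5 -18.9  26.8]
wrist throat 0.85 [475.7  51.1  12.3]
wrist hinge 0.84 [515.1 125.9  44.6]
wrist flag_tab 0.63 [516.  128.4 113.3]
wrist leg_face 0.86 [501.6 116.3  77.7]
wrist stock 0.69 [ 462.9 -123.6   13.9]
wrist stock 0.68 [484.  -22.9  -5. ]
wrist stock_nose 0.9 [462.6 -32.4  27.9]
wrist stock_nose 0.43 [ 462.  -122.1   16.3]
```

View pics/w1.png

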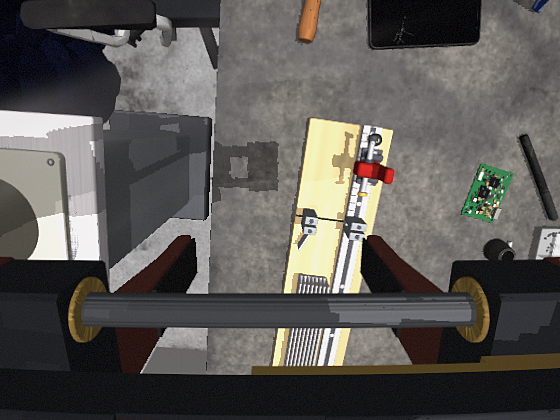

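The wrist view shows the flag at (375,172), the guide cheeks at (310,222) and (353,228), and the stock's fins at (305,310). I'll fit the jig's yaw from the plywood's left edge.

```bash
cat >> h.py <<'E'
def ray2plane(uv,cam,z,t=None):
    m=camera_model(cam); t=T(cam) if t is None else t
    K=np.array([[m['fx'],0,m['cx']],[0,m['fy'],m['cy']],[0,0,1]])
    n=cv2.undistortPoints(np.array(uv,float).reshape(-1,1,2),K,np.array(m['dist_coeffs'])).reshape(-1,2)
    d=np.c_[n,np.ones(len(n))]@t[:3,:3].T; s=(z-t[2,3])/d[:,2]; return t[:3,3]+d*s[:,None]
E
python3 - <<'E'
from h import *
for cam,f,box in [('wrist','w1',(125,285,260,330)),('top','top0',None)]:
    im=cv2.imread(f'pics/{f}.png').astype(int); b,g,r=im[...,0],im[...,1],im[...,2]
    m=(r-b>40)&(r>120)&(g>110)
    if cam=='wrist':
        uv=[]
        for v in range(125,290,3):
            u=np.where(m[v,255:330])[0]
            if len(u)>3: uv.append((255+u[0]-.5,v))
        p=ray2plane(uv,cam,15)
        a=np.polyfit(p[:,1],p[:,0],1); res=p[:,0]-np.polyval(a,p[:,1]); ok=abs(res)<2
        a=np.polyfit(p[ok,1],p[ok,0],1); print('left edge x=',a,'yaw deg',-np.degrees(np.arctan(a[0])),ok.sum(),len(p),p[ok][[0,-1]].round(1))
        # far end edge
        uv=[]
        for u in range(312,352,3):
            v=np.where(m[90:180,u])[0]
            if len(v)>3: uv.append((u,90+v[0]-.5))
        p=ray2plane(uv,cam,15); print('end edge',p[[0,len(p)//2,-1]].round(1))
    else:
        m[:, :200]=0; m[:,356:]=0; m[:200]=0; m[260:]=0
        uv=[]
        for u in range(210,346,3):
            v=np.where(m[:,u])[0]
            if len(v)>2: uv.append((u,v[-1]+.5))
        p=ray2plane(uv,cam,15); a=np.polyfit(p[:,1],p[:,0],1); res=p[:,0]-np.polyval(a,p[:,1]); ok=abs(res)<2.5
        a=np.polyfit(p[ok,1],p[ok,0],1); print('top left edge x=',a,'yaw',-np.degrees(np.arctan(a[0])),ok.sum(),len(p))
        for v in (225,235,245):
            u=np.where(m[v])[0]; print(ray2plane([(u[0]-.5,v),(u[-1]+.5,v)],cam,15).round(1).tolist())
E
```

```text
left edge x= [4.25443769e-02 4.27782090e+02] yaw deg -2.436144121287047 54 55 [[434.9 171.5  15. ]
 [424.8 -57.8  15. ]]
end edge [[438.3 181.2  15. ]
 [465.5 180.1  15. ]
 [489.  178.6  15. ]]
top left edge x= [4.21429258e-02 4.31778356e+02] yaw -2.4131838375384778 40 46
[[497.6, 176.3, 15.0], [496.8, -6.1, 15.0]]
[[469.9, 178.4, 15.0], [469.3, 43.6, 15.0]]
[[442.4, 177.7, 15.0], [440.8, -141.0, 15.0]]
```

```bash
python3 -c "
from h import *
go(552,129,220,-2.42)"
```

```text
shift [0.0739 0.7499 0.3975] turn [-0.0006 -0.      0.2535] pos [404.  100.7 299.5] f [-0.3  0.1 -0.7] t 2.65
```

```bash
python3 -m jog '0.074 0.75 0.2 0 0 0.2535 1;0.074 0.75 0.3975 0 0 0.2535 1;0.074 0.75 0.3975 0 0 0.2535 1;0.074 0.75 0.3975 0 0 0.2535 1;0.074 0.75 0.3975 0 0 0.2535 1'
python3 -c "
from h import *
go(552,129,124,-2.42)
save('wrist','w2'); pts('wrist',['hinge','flag_tab','leg_face'])"
```

```text
t: 3.15
ee_pos: [553.1, 128.5, 217.7]
orientation: [-2.268, -2.172, 0.004]
ft_force: [0.3, -0.2, -0.1]
width: 51.8
grasp_force: 0.0
shift [ 0.0026 -0.0042  0.4683] turn [-0.0058  0.0015 -0.0023] pos [553.1 128.5 217.7] f [ 0.3 -0.2 -0.1] t 3.15
wrist hinge 0.91 [515.2 124.5  44.4]
wrist flag_tab 0.59 [518.3 127.8 114.3]
wrist leg_face 0.73 [502.5 120.1  78.4]
```

View pics/w2.png

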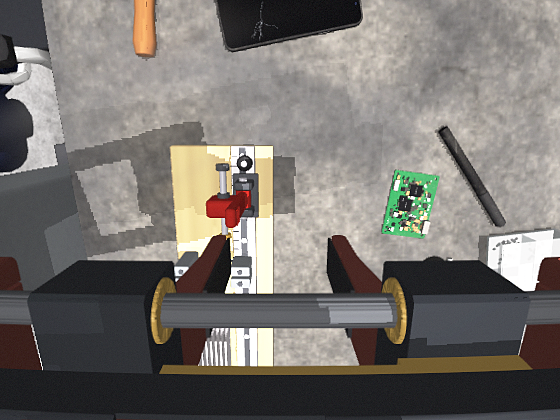

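The flag stands nearly upright at (225,208), with the bracket behind it at (243,190) and free bench beyond the fence. The fingers must finish closing before I descend.

```bash
python3 -m jog '0 0 0 0 0 0 1;0 0 0 0 0 0 1;0 0 0 0 0 0 1;0 0 0 0 0 0 1;0 0 0 0 0 0 1;0 0 0 0 0 0 1;0 0 0.24 0 0 0 1;0 0 0.47 0 0 0 1'
python3 -m jog '0 0 0 0 0 0 1;0 0 0 0 0 0 1'
python3 -c "
from h import *
for p in [(534,128.5,124),(502.5,129,118),(478,129.5,97),(469,130,77),(466,130,65.5)]: go(*p,-2.42)"
```

```text
t: 4.15
ee_pos: [553.6, 128.3, 126.5]
orientation: [2.268, 2.171, 0.006]
ft_force: [0.5, -0.9, 0.4]
width: 0.5
grasp_force: 0.0
t: 4.35
ee_pos: [552.1, 128.0, 126.2]
orientation: [-2.269, -2.172, 0.003]
ft_force: [0.4, 0.5, 0.6]
width: 0.4
grasp_force: 0.0
shift [-0.0014 -0.0903  0.0111] turn [-0.0035  0.0009 -0.003 ] pos [552.1 128.  126.2] f [0.4 0.5 0.6] t 4.35
shift [-0.0058 -0.2477  0.0413] turn [-0.0035  0.0009 -0.003 ] pos [552.1 128.  126.2] f [0.4 0.5 0.6] t 4.35
shift [-0.0086 -0.37    0.1466] turn [-0.0035  0.0009 -0.003 ] pos [552.1 128.  126.2] f [0.4 0.5 0.6] t 4.35
shift [-0.008  -0.4149  0.2467] turn [-0.0035  0.0009 -0.003 ] pos [552.1 128.  126.2] f [0.4 0.5 0.6] t 4.35
shift [-0.0087 -0.4298  0.3042] turn [-0.0035  0.0009 -0.003 ] pos [552.1 128.  126.2] f [0.4 0.5 0.6] t 4.35
```

```bash
python3 -m jog '-0.002 -0.09 0.011 0 0 0 1;-0.004 -0.17 0.025 0 0 0 1;-0.006 -0.25 0.042 0 0 0 1;-0.007 -0.31 0.09 0 0 0 1;-0.008 -0.37 0.147 0 0 0 1;-0.008 -0.395 0.2 0 0 0 1;-0.008 -0.415 0.247 0 0 0 1;-0.008 -0.415 0.247 0 0 0 1'
python3 -c "
from h import *
go(466,130,66,-2.42)"
```

```text
t: 5.15
ee_pos: [469.3, 130.1, 76.6]
orientation: [-2.269, -2.172, 0.0]
ft_force: [-0.3, -0.1, -0.7]
width: 0.2
grasp_force: 0.0
shift [-0.0012 -0.0163  0.0532] turn [-0.0004  0.0002 -0.0026] pos [469.3 130.1  76.6] f [-0.3 -0.1 -0.7] t 5.15
```

Now I'll press down in small steps and feel for the rest.

```bash
python3 -m jog '0 -0.01 0.025 0 0 0 1;0 -0.015 0.04 0 0 0 1;0 -0.015 0.045 0 0 0 1;0 -0.015 0.045 0 0 0 1'
for i in 1 2 3; do :; done; python3 -m jog '0 0 0.005 0 0 0 1;0 0 0.01 0 0 0 1;0 0 0.01 0 0 0 1'
```

```text
t: 5.55
ee_pos: [466.3, 130.2, 67.6]
orientation: [-2.269, -2.172, 0.0]
ft_force: [0.0, 0.2, -0.2]
width: 0.3
grasp_force: 0.0
t: 5.85
ee_pos: [466.4, 130.2, 66.6]
orientation: [2.269, 2.172, 0.0]
ft_force: [-2.8, -1.8, 12.7]
width: 0.5
grasp_force: 5.8
```

```bash
python3 -m jog '0 0 -0.1 0 0 0 1;0 0 -0.3 0 0 0 1;0 0 -0.5 0 0 0 1;0 0 -0.8 0 0 0 -1;0.5 0 -0.9 0 0 0 -1;1 0 -0.9 0 0 0 -1;1 0 -0.9 0 0 0 -1;1 0 -0.9 0 0 0 -1'
python3 -c "
from h import *
go(455,-215,245,-2.42)"
```

```text
t: 6.65
ee_pos: [474.7, 328.9, 246.2]
orientation: [2.27, 2.172, 0.001]
ft_force: [1.2, -0.7, 0.8]
width: 36.9
grasp_force: 0.0
shift [-2.7213  0.0214  0.0048] turn [ 0.0014 -0.0008 -0.0037] pos [474.7 328.9 246.2] f [ 1.2 -0.7  0.8] t 6.65
```

Tool x points to +y, so that sent the arm the wrong way, with no harm done. I'll go back and on to the stock.

```bash
python3 -m jog '-1 0 0 0 0 0 -1;-1 0 0 0 0 0 -1;-1 0 0 0 0 0 -1;-1 0 0 0 0 0 -1;-1 0 0 0 0 0 -1'
python3 -m jog '-1 0 0 0 0 0 -1;-1 0 0 0 0 0 -1;-1 0 0 0 0 0 -1;-1 0 0 0 0 0 -1;-1 0 0 0 0 0 -1'
python3 -m jog '-0.72 0.02 0 0 0 0 -1;-0.72 0.02 0 0 0 0 -1;-0.72 0.02 0 0 0 0 -1;-0.72 0.02 0 0 0 0 -1;-0.72 0.02 0 0 0 0 -1'
python3 - <<'E'
from h import *
save('wrist','w3'); pts('wrist',['jig','fence','throat','hinge','flag_tab','leg_face','stock','stock_nose']); save('top','top3'); pts('top',['flag_tab','leg_face'])
go(455,-215,245,-2.42)
E
```

```text
t: 7.15
ee_pos: [465.1, 122.9, 245.3]
orientation: [2.274, 2.167, -0.003]
ft_force: [0.3, -0.6, -0.1]
width: 76.8
grasp_force: 0.0
t: 7.65
ee_pos: [457.5, -76.8, 245.7]
orientation: [2.275, 2.165, -0.0]
ft_force: [-0.0, 0.5, 0.2]
width: 88.0
grasp_force: 0.0
t: 8.15
ee_pos: [455.3, -216.4, 245.2]
orientation: [-2.271, -2.17, -0.0]
ft_force: [-0.2, 0.5, 0.3]
width: 87.5
grasp_force: 0.0
wrist jig 0.97 [483.7 -24.9  -0.9]
wrist hinge 0.49 [ 462.4 -124.5   15.1]
wrist stock 0.68 [ 460.9 -125.7   14.6]
wrist stock_nose 0.9 [461.6 -32.8  29.7]
top flag_tab 0.56 [454.  129.3  51.7]
top flag_tab 0.24 [432.4 399.   -6.8]
top leg_face 0.81 [484.4 120.6  33.6]
top leg_face 0.28 [513.7 132.   47. ]
shift [ 0.0068 -0.0011  0.0028] turn [ 0.0002  0.0001 -0.0023] pos [ 455.2 -216.4  245.6] f [-1.1  0.6 -0. ] t 8.75
```

View pics/w3.png

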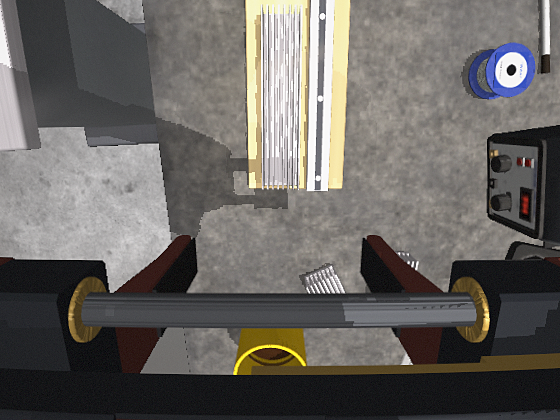

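The flag reads as down: tab at z ≈ 52 and leg face at (484,121,34), as predicted. The wrist view shows the stock at columns 262–300 with its tail at row 188 and the fence at 310–330. I'll fit its edges.

```bash
python3 - <<'E'
from h import *
im=cv2.imread('pics/w3.png').astype(int); b,g,r=im[...,0],im[...,1],im[...,2]
y=(r-b>35)
L=[];Rr=[];P=[];F=[]
for v in range(10,180,6):
    row=y[v]; u=np.where(row[235:275])[0]
    if len(u)==0: continue
    P.append((235+u[0]-.5,v)); L.append((235+u[-1]+.5,v))
    u=np.where(row[285:322])[0]
    if len(u): Rr.append((285+u[0]-.5,v)); F.append((285+u[-1]+.5,v))
def fit(n,uv,z):
    p=ray2plane(uv,'wrist',z); 
    for k in range(3):
        a=np.polyfit(p[:,1],p[:,0],1); e=abs(p[:,0]-np.polyval(a,p[:,1])); p=p[e<max(1.5,np.median(e)*2)]
    print(n,'x@-120',np.polyval(a,-120).round(1),'x@-190',np.polyval(a,-190).round(1),'yaw',-np.degrees(np.arctan(a[0])).round(2),len(p),'y',p[[0,-1],1].round(0))
fit('ply left z15',P,15);fit('stockL z47',L,47);fit('stockR z47',Rr,47);fit('stockR z15',Rr,15);fit('fence z29',F,29)
E
```

```text
ply left z15 x@-120 423.1 x@-190 420.2 yaw -2.38 29 y [ -30. -208.]
stockL z47 x@-120 440.4 x@-190 437.2 yaw -2.65 28 y [ -46. -203.]
stockR z47 x@-120 480.5 x@-190 477.2 yaw -2.7 26 y [ -59. -205.]
stockR z15 x@-120 482.6 x@-190 479.4 yaw -2.61 23 y [ -50. -203.]
fence z29 x@-120 489.1 x@-190 485.8 yaw -2.69 29 y [ -37. -208.]
```

```bash
python3 -c "
from h import *
go(457.7,-180,49,-2.55)"
```

```text
shift [0.1822 0.0046 0.9828] turn [0.0002 0.0001 0.002 ] pos [ 455.2 -216.4  245.6] f [-1.1  0.6 -0. ] t 8.75
```

```bash
python3 -m jog '0.182 0.005 0.25 0 0 0.002 -1;0.182 0.005 0.5 0 0 0.002 -1;0.182 0.005 0.7 0 0 0.002 -1;0.182 0.005 0.85 0 0 0.002 -1;0.182 0.005 0.93 0 0 0.002 -1;0.182 0.005 0.983 0 0 0.002 -1;0.182 0.005 0.983 0 0 0.002 -1;0.182 0.005 0.983 0 0 0.002 -1'
python3 -c "
from h import *
go(457.7,-180,49,-2.55)"
```

```text
t: 9.55
ee_pos: [458.1, -180.5, 49.4]
orientation: [2.27, 2.17, 0.0]
ft_force: [0.4, -0.1, -0.9]
width: 88.1
grasp_force: 0.0
shift [ 0.0024 -0.0022  0.0021] turn [ 0.0013  0.0005 -0.0008] pos [ 458.1 -180.5   49.4] f [ 0.4 -0.1 -0.9] t 9.55
```

```bash
python3 -m jog '0 0 0 0 0 0 1;0 0 0 0 0 0 1;0 0 0 0 0 0 1;0 0 0 0 0 0 1;0 0 0 0 0 0 1;0 0 0 0 0 0 1;0 0 0 0 0 0 1;0 0 0 0 0 0 1'
python3 -m jog '0 0.01 0 0 0 0 1;0 0.02 0 0 0 0 1;0 0.025 0 0 0 0 1;0 0.03 0 0 0 0 1;0 0.03 0 0 0 0 1'
```

```text
t: 10.35
ee_pos: [457.8, -180.3, 48.9]
orientation: [2.27, 2.171, 0.0]
ft_force: [0.3, -0.2, 0.9]
width: 39.6
grasp_force: 29.9
t: 10.85
ee_pos: [462.5, -180.2, 49.0]
orientation: [-2.269, -2.17, 0.002]
ft_force: [-3.8, 0.9, 6.6]
width: 39.7
grasp_force: 29.9
```

```bash
python3 -m jog '0 0 0 0 0 0 1;0 0 0 0 0 0 1'; python3 -m jog '0 0.005 0 0 0 0 1;0 0.005 0 0 0 0 1;0 0.005 0 0 0 0 1'; python3 -c "
from h import *
o=get_obs();print(o['moment'])"
```

```text
t: 11.05
ee_pos: [462.5, -180.2, 48.9]
orientation: [-2.269, -2.17, 0.002]
ft_force: [-3.1, 0.9, 6.5]
width: 39.4
grasp_force: 29.9
t: 11.35
ee_pos: [463.3, -180.2, 49.0]
orientation: [-2.268, -2.17, 0.002]
ft_force: [-5.2, 0.7, 8.4]
width: 39.6
grasp_force: 29.9
[-0.09093341  0.91219447  0.16280747]
```

```bash
python3 - <<'E'
from h import *
im=save('wrist','w4'); cv2.imwrite('pics/w4c.png',cv2.resize(im[0:290,150:420,::-1],None,fx=2,fy=2,interpolation=cv2.INTER_CUBIC))
go(463,-180,49,-2.55)
E
```

```text
shift [ 0.0009 -0.0013 -0.0002] turn [-0.0056 -0.0012  0.0006] pos [ 463.2 -180.2   49. ] f [-5.4  0.1  7. ] t 11.4
```

View pics/w4c.png

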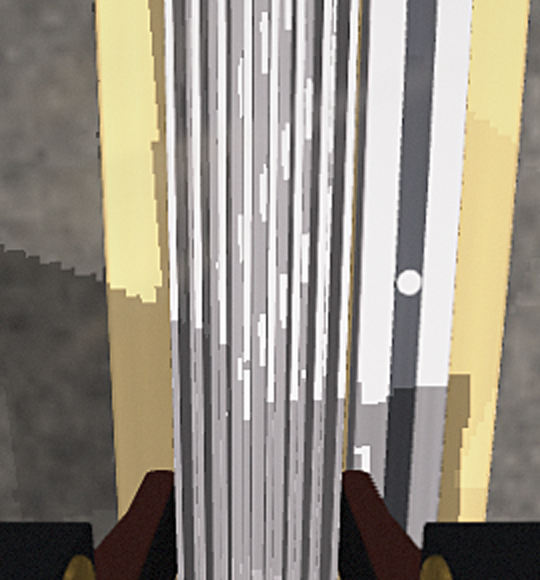

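A thin strip of plywood still shows between the stock (crop column 345) and the fence (358), so about 3 mm of gap is left. The force is bed friction, so I'll unload it a little.

```bash
python3 -m jog '0 0 -0.003 0 0 0 1;0 0 -0.003 0 0 0 1'; python3 -m jog '0 0.005 0 0 0 0 1;0 0.01 0 0 0 0 1;0 0.01 0 0 0 0 1'
```

```text
t: 11.6
ee_pos: [464.6, -180.5, 49.3]
orientation: [-2.271, -2.171, 0.0]
ft_force: [0.1, 1.2, -2.1]
width: 39.7
grasp_force: 29.9
t: 11.9
ee_pos: [466.9, -180.7, 49.4]
orientation: [2.271, 2.171, 0.0]
ft_force: [0.4, 0.4, -2.8]
width: 39.5
grasp_force: 29.9
```

```bash
python3 -m jog '0 0.003 0 0 0 0 1;0 0.003 0 0 0 0 1'; python3 -m jog '0 0.003 0 0 0 0 1;0 0.003 0 0 0 0 1'; python3 -m jog '0 0.003 0 0 0 0 1;0 0.003 0 0 0 0 1'
```

```text
t: 12.1
ee_pos: [467.4, -180.7, 49.5]
orientation: [2.271, 2.171, 0.0]
ft_force: [-0.6, 0.1, -2.7]
width: 40.2
grasp_force: 29.9
t: 12.3
ee_pos: [467.8, -180.7, 49.4]
orientation: [-2.27, -2.171, 0.0]
ft_force: [0.4, 0.4, -2.9]
width: 39.9
grasp_force: 29.9
t: 12.5
ee_pos: [468.1, -180.7, 49.4]
orientation: [-2.27, -2.171, 0.001]
ft_force: [-1.0, -1.8, -2.0]
width: 39.8
grasp_force: 29.9
```

```bash
python3 -m jog '0 0.003 0 0 0 0 1;0 0.003 0 0 0 0 1'; python3 -m jog '0 0.003 0 0 0 0 1;0 0.003 0 0 0 0 1'; python3 -c "
from h import *
o=get_obs();print(o['moment'],o['ee_pos'],o['ft_force']); go(*o['ee_pos'],-2.5)"
```

```text
t: 12.7
ee_pos: [468.5, -180.7, 49.3]
orientation: [-2.269, -2.171, 0.001]
ft_force: [-3.4, -2.5, -2.6]
width: 40.0
grasp_force: 29.9
t: 12.9
ee_pos: [468.6, -180.6, 49.2]
orientation: [-2.268, -2.171, 0.002]
ft_force: [-4.3, -2.6, -1.4]
width: 39.7
grasp_force: 29.9
[-0.49949668  1.06530407  0.5279471 ] [ 468.56762331 -180.60115333   49.23699119] [-4.30854237 -2.55425546 -1.43950455]
shift [0. 0. 0.] turn [-0.0044 -0.0006 -0.0008] pos [ 468.6 -180.6   49.2] f [-4.3 -2.6 -1.4] t 12.9
```

```bash
for i in 1; do python3 -m jog '0 0 0 0 0 -0.008 1;0 0 0 0 0 -0.008 1;0 0 0 0 0 -0.008 1'; python3 -c "
from h import *
print(get_obs()['moment'])"; python3 -m jog '0 0.003 0 0 0 0 1;0 0.003 0 0 0 0 1;0 0.003 0 0 0 0 1'; python3 -c "
from h import *
print(get_obs()['moment'])"; done
```

```text
t: 13.2
ee_pos: [468.6, -180.6, 49.2]
orientation: [-2.265, -2.174, 0.002]
ft_force: [-5.0, -2.2, -0.7]
width: 39.6
grasp_force: 29.9
[-0.56185262  0.98361225  0.14778982]
t: 13.5
ee_pos: [468.6, -180.6, 49.2]
orientation: [-2.264, -2.174, 0.003]
ft_force: [-7.0, -2.2, -0.5]
width: 40.1
grasp_force: 29.9
[-0.63642798  1.37011308  0.13591861]
```

```bash
python3 -m jog '0 -0.006 0 0 0 0 1;0 -0.006 0 0 0 0 1';python3 -c "
from h import *
o=get_obs();go(*o['ee_pos'],-2.4); print(o['moment'])"; python3 -m jog '0.02 0 0 0 0 0 1;0.04 0 0 0 0 0 1;0.06 0 0 0 0 0 1;0.08 0 0 0 0 0 1;0.1 0 0 0 0 0 1;0.1 0 0 0 0 0 1'
python3 -c "
from h import *
o=get_obs();go(*o['ee_pos'],-2.4); print(o['moment'])"
```

```text
t: 13.7
ee_pos: [468.6, -180.6, 49.3]
orientation: [-2.266, -2.175, 0.001]
ft_force: [-4.3, -0.1, -2.8]
width: 39.9
grasp_force: 29.9
shift [0. 0. 0.] turn [-0.0017 -0.0007  0.0019] pos [ 468.6 -180.6   49.3] f [-4.3 -0.1 -2.8] t 13.7
[-0.31851566  0.87631543  0.1653194 ]
t: 14.3
ee_pos: [469.5, -160.2, 49.4]
orientation: [-2.265, -2.175, 0.0]
ft_force: [-3.8, 1.7, -1.5]
width: 39.9
grasp_force: 29.9
shift [0. 0. 0.] turn [-0.0017 -0.0011  0.0024] pos [ 469.5 -160.2   49.4] f [-3.8  1.7 -1.5] t 14.3
[0.12695916 0.69915452 0.15109407]
```

```bash
python3 -m jog '0.03 -0.002 0 0 0 0 1;0.06 -0.002 0 0 0 0 1;0.09 -0.002 0 0 0 0 1;0.12 -0.002 0 0 0 0 1;0.15 -0.002 0 0 0 0 1;0.17 -0.002 0 0 0 0 1;0.19 -0.002 0 0 0 0 1;0.19 -0.002 0 0 0 0 1'
python3 - <<'E'
from h import *
o=get_obs();go(*o['ee_pos'],-2.4); print(o['moment'])
im=save('wrist','w5'); cv2.imwrite('pics/w5c.png',cv2.resize(im[0:290,150:420,::-1],None,fx=2,fy=2,interpolation=cv2.INTER_CUBIC))
pts('wrist',['stock_nose','throat','leg_face','flag_tab']); pts('top',['flag_tab'])
E
```

```text
t: 15.1
ee_pos: [471.3, -122.2, 49.5]
orientation: [2.266, 2.176, 0.001]
ft_force: [-1.7, 1.5, -2.4]
width: 39.8
grasp_force: 29.9
shift [0. 0. 0.] turn [ 0.0007 -0.0005  0.0031] pos [ 471.3 -122.2   49.5] f [-1.7  1.5 -2.4] t 15.1
[-0.0490115   0.35264167  0.14082167]
wrist leg_face 0.48 [494.3 -18.7  28.9]
top flag_tab 0.56 [454.  129.3  51.7]
top flag_tab 0.24 [432.4 399.   -6.8]
```

View pics/w5c.png

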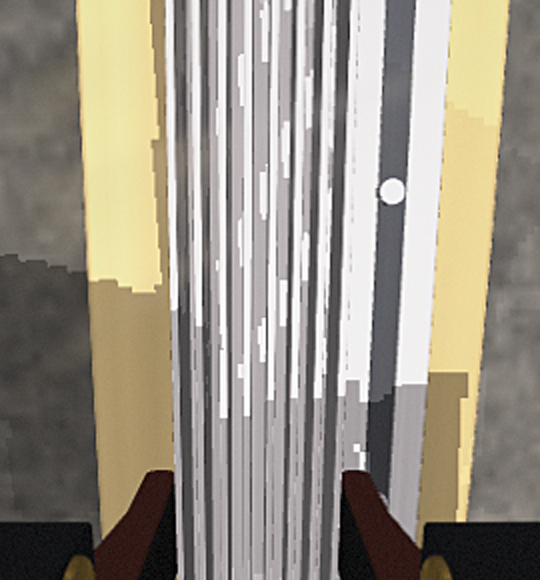

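The stock now lies flush on the fence with no bed strip visible. Next it goes into the throat in short strides.

```bash
python3 -m jog '0.02 0 0 0 0 0 1;0.04 0.001 0 0 0 0 1;0.06 0.001 0 0 0 0 1;0.08 0.001 0 0 0 0 1;0.1 0.001 0 0 0 0 1;0.1 0.001 0 0 0 0 1'; python3 -m jog '0.025 0 0 0 0 0 1;0.05 0.001 0 0 0 0 1;0.075 0.001 0 0 0 0 1;0.1 0.001 0 0 0 0 1;0.12 0.001 0 0 0 0 1;0.12 0.001 0 0 0 0 1'
python3 - <<'E'
from h import *
o=get_obs();go(*o['ee_pos'],-2.4); print(o['moment'])
E
```

```text
t: 16.0
ee_pos: [472.3, -102.2, 49.5]
orientation: [2.266, 2.176, 0.001]
ft_force: [-0.8, 1.1, -3.3]
width: 39.6
grasp_force: 29.9
t: 16.6
ee_pos: [473.3, -78.3, 49.5]
orientation: [2.266, 2.176, 0.0]
ft_force: [0.2, 0.3, -2.2]
width: 39.8
grasp_force: 29.9
shift [0. 0. 0.] turn [ 0.0003 -0.0002  0.0034] pos [473.3 -78.3  49.5] f [ 0.2  0.3 -2.2] t 16.6
[-0.1743107   0.09560021  0.0462571 ]
```

```bash
python3 -m jog '0.02 0.002 0 0 0 0 1;0.04 0.003 0 0 0 0 1;0.05 0.003 0 0 0 0 1;0.05 0.003 0 0 0 0 1'; python3 - <<'E'
from h import *
o=get_obs();go(*o['ee_pos'],-2.4); print(o['moment'])
save('top','t5'); pts('top',['stock_nose','leg_face','stock','flag_tab'])
E
```

```text
t: 17.0
ee_pos: [473.9, -68.4, 49.4]
orientation: [-2.265, -2.176, 0.0]
ft_force: [-1.1, 1.0, -2.5]
width: 39.8
grasp_force: 29.9
shift [0. 0. 0.] turn [-0.0012 -0.0005  0.0028] pos [473.9 -68.4  49.4] f [-1.1  1.  -2.5] t 17.0
[0.10370338 0.40737942 0.11719882]
top stock_nose 0.73 [482.7  75.   29.1]
top leg_face 0.65 [484.3 117.8  36. ]
top stock 0.88 [478.4 -15.9  17.1]
top flag_tab 0.73 [482.9  76.5  28.6]
top flag_tab 0.64 [431.1 403.9  -4.3]
```

```bash
cat > ok.py <<'E'
from workcell import get_obs
import sys
o=get_obs(); f=o['ft_force']; print(round(o['t'],2),o['ee_pos'].round(1),f.round(1)); sys.exit(0 if f[1]>-2.5 and abs(f[0])<8 and abs(f[2])<10 else 1)
E
k(){ python3 ok.py; }
python3 -m jog '0.01 0 0 0 0 0 1;0.02 0 0 0 0 0 1;0.02 0 0 0 0 0 1' >/dev/null && k && python3 -m jog '0.003 0 0 0 0 0 1;0.005 0 0 0 0 0 1'>/dev/null && k && python3 -m jog '0.003 0 0 0 0 0 1;0.005 0 0 0 0 0 1'>/dev/null && k && python3 -m jog '0.003 0 0 0 0 0 1;0.005 0 0 0 0 0 1'>/dev/null && k && python3 -m jog '0.003 0 0 0 0 0 1;0.005 0 0 0 0 0 1'>/dev/null && k && python3 -m jog '0.003 0 0 0 0 0 1;0.005 0 0 0 0 0 1'>/dev/null && k && python3 -m jog '0.003 0 0 0 0 0 1;0.005 0 0 0 0 0 1'>/dev/null && k && python3 -m jog '0.003 0 0 0 0 0 1;0.005 0 0 0 0 0 1'>/dev/null && k && python3 -m jog '0.003 0 0 0 0 0 1;0.005 0 0 0 0 0 1'>/dev/null && k && python3 -m jog '0.003 0 0 0 0 0 1;0.005 0 0 0 0 0 1'>/dev/null && k
```

```text
17.55 [474.1 -64.8  49.4] [-4.3 -0.1 -1.7]
17.75 [474.1 -63.9  49.4] [-4.3 -2.4 -2.4]
17.95 [474.2 -62.9  49.4] [-4.  -3.1 -1.9]
```

It still moves a full millimetre per step, so this is friction from the fence pressure. I'll ease off the fence and go on.

```bash

k(){ python3 ok.py; }
python3 -m jog '0 -0.003 0 0 0 0 1;0 -0.005 0 0 0 0 1' >/dev/null && k && python3 -m jog '0.003 0 0 0 0 0 1;0.005 0 0 0 0 0 1'>/dev/null && k && python3 -m jog '0.003 0 0 0 0 0 1;0.005 0 0 0 0 0 1'>/dev/null && k && python3 -m jog '0.003 0 0 0 0 0 1;0.005 0 0 0 0 0 1'>/dev/null && k && python3 -m jog '0.003 0 0 0 0 0 1;0.005 0 0 0 0 0 1'>/dev/null && k && python3 -m jog '0.003 0 0 0 0 0 1;0.005 0 0 0 0 0 1'>/dev/null && k && python3 -m jog '0.003 0 0 0 0 0 1;0.005 0 0 0 0 0 1'>/dev/null && k && python3 -m jog '0.003 0 0 0 0 0 1;0.005 0 0 0 0 0 1'>/dev/null && k && python3 -m jog '0.003 0 0 0 0 0 1;0.005 0 0 0 0 0 1'>/dev/null && k && python3 -m jog '0.003 0 0 0 0 0 1;0.005 0 0 0 0 0 1'>/dev/null && k
```

```text
18.15 [474.1 -62.7  49.6] [-1.3  0.3 -3.7]
18.35 [474.1 -61.8  49.6] [-0.6 -0.8 -2.4]
18.55 [474.  -60.8  49.6] [ 0.2 -0.6 -2.3]
18.75 [473.9 -59.8  49.6] [ 0.7 -0.3 -1.7]
18.95 [473.8 -58.8  49.5] [ 0.4 -0.4 -2.7]
19.15 [473.7 -57.8  49.5] [-0.1  0.2 -2. ]
19.35 [473.7 -56.8  49.5] [ 1.3 -0.1 -2.8]
19.55 [473.7 -55.8  49.5] [-0.  -0.5 -1.9]
19.75 [473.8 -54.8  49.5] [-0.7 -0.2 -2.4]
19.95 [473.9 -53.8  49.5] [-0.2 -0.2 -2.8]
```

```bash

k(){ python3 ok.py; }
python3 -m jog '0 0.002 0 0 0 0 1;0.003 0.003 0 0 0 0 1' >/dev/null && k && python3 -m jog '0.003 0 0 0 0 0 1;0.005 0 0 0 0 0 1'>/dev/null && k && python3 -m jog '0.003 0 0 0 0 0 1;0.005 0 0 0 0 0 1'>/dev/null && k && python3 -m jog '0.003 0 0 0 0 0 1;0.005 0 0 0 0 0 1'>/dev/null && k && python3 -m jog '0.003 0 0 0 0 0 1;0.005 0 0 0 0 0 1'>/dev/null && k && python3 -m jog '0.003 0 0 0 0 0 1;0.005 0 0 0 0 0 1'>/dev/null && k && python3 -m jog '0.003 0 0 0 0 0 1;0.005 0 0 0 0 0 1'>/dev/null && k && python3 -m jog '0.003 0 0 0 0 0 1;0.005 0 0 0 0 0 1'>/dev/null && k && python3 -m jog '0.003 0 0 0 0 0 1;0.005 0 0 0 0 0 1'>/dev/null && k && python3 -m jog '0.003 0 0 0 0 0 1;0.005 0 0 0 0 0 1'>/dev/null && k
```

```text
20.15 [474.5 -53.3  49.5] [ 0.3 -1.3 -1.9]
20.35 [474.5 -52.2  49.5] [-0.7 -0.3 -2.3]
20.55 [474.6 -51.2  49.5] [-0.9  0.9 -2.9]
20.75 [474.6 -50.2  49.5] [-0.1 -0.  -2.9]
20.95 [474.6 -49.2  49.5] [ 0.2 -0.4 -1.5]
21.15 [474.7 -48.2  49.5] [-0.5  0.1 -1.2]
21.35 [474.7 -47.2  49.5] [-0.4 -0.6 -2.1]
21.55 [474.7 -46.2  49.5] [-0.  -0.5 -2.6]
21.75 [474.9 -46.   49.6] [-0.6 -9.4 -2. ]
```

Contact at y = −46, with 9.4 N. I'll ease slightly and hold.

```bash
python3 -m jog '-0.0015 0 0 0 0 0 1;-0.0015 0 0 0 0 0 1'; python3 -m jog '0 0 0 0 0 0 1;0 0 0 0 0 0 1;0 0 0 0 0 0 1;0 0 0 0 0 0 1'
python3 - <<'E'
from h import *
o=get_obs();go(*o['ee_pos'],-2.4); print(o['moment'])
E
```

```text
t: 21.95
ee_pos: [474.8, -46.1, 49.5]
orientation: [2.265, 2.176, -0.0]
ft_force: [-0.1, -6.2, -2.7]
width: 39.6
grasp_force: 29.9
t: 22.35
ee_pos: [474.9, -46.1, 49.5]
orientation: [2.265, 2.176, -0.001]
ft_force: [-0.5, -6.4, -1.1]
width: 39.5
grasp_force: 29.9
shift [0. 0. 0.] turn [0.0004 0.0012 0.0031] pos [474.9 -46.1  49.5] f [-0.5 -6.4 -1.1] t 22.35
[-1.14916275  0.13799089  0.03166704]
```

```bash
python3 -m jog '0 0 0.002 0 0 0 1;0 0 0.003 0 0 0 1;0 0 0.003 0 0 0 1'; python3 - <<'E'
from h import *
im=save('top','t6'); cv2.imwrite('pics/t6c.png',cv2.resize(im[190:270,190:360,::-1],None,fx=4,fy=4,interpolation=cv2.INTER_CUBIC))
im=save('scene','s6')
pts('top',['stock_nose','leg_face','stock'])
E
```

```text
t: 22.65
ee_pos: [474.9, -46.1, 49.0]
orientation: [2.265, 2.176, -0.0]
ft_force: [-0.3, -6.6, -0.8]
width: 39.5
grasp_force: 29.9
top stock_nose 0.54 [482.1  97.2  26. ]
top leg_face 0.7 [485.8 118.4  38.2]
```

View pics/t6c.png

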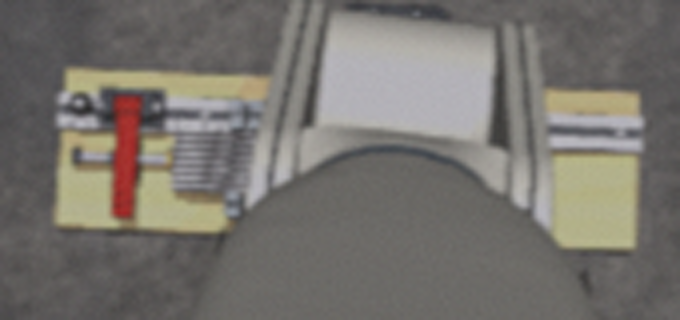

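The top crop shows the flag down at (125,155), with the screw meeting the stock's nose at (172,160). Time to let go and rise.

```bash
python3 -m jog '0 0 0 0 0 0 1;0 0 0 0 0 0 0.8;0 0 0 0 0 0 -1;0 0 0 0 0 0 -1;0 0 0 0 0 0 -1;0 0 0 0 0 0 -1;0 0 0 0 0 0 -1;0 0 0 0 0 0 -1'
python3 -m jog '0 0 -0.1 0 0 0 -1;0 0 -0.3 0 0 0 -1;0 0 -0.55 0 0 0 -1;-0.25 0 -0.8 0 0 0 -1;-0.5 0 -0.9 0 0 0 -1;-0.75 0 -0.9 0 0 0 -1;-1 0 -0.9 0 0 0 -1;-1 0 -0.9 0 0 0 -1'
python3 - <<'E'
from h import *
im=save('top','t7'); cv2.imwrite('pics/t7c.png',cv2.resize(im[190:270,190:360,::-1],None,fx=4,fy=4,interpolation=cv2.INTER_CUBIC))
pts('top',['stock_nose','leg_face','stock','flag_tab'])
E
```

```text
t: 23.7
ee_pos: [474.8, -45.5, 48.9]
orientation: [2.266, 2.176, 0.0]
ft_force: [-0.7, 0.2, 0.5]
width: 84.2
grasp_force: 0.0
t: 24.5
ee_pos: [466.6, -249.0, 229.9]
orientation: [2.267, 2.171, 0.0]
ft_force: [-0.1, 1.3, 0.1]
width: 87.8
grasp_force: 0.0
top stock_nose 0.89 [484.1  98.7  28.8]
top leg_face 0.82 [486.2 121.9  33.8]
top stock 0.71 [481.5   7.5  14.1]
top flag_tab 0.56 [454.9 127.4  48.3]
```

View pics/t7c.png

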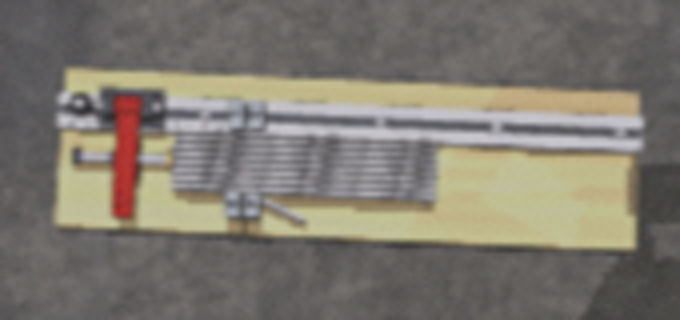

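The flag is down, the stock is flush along the fence and through the guide, and its nose is on the screw tip at (172,160).

```bash
python3 -c "
from workcell import *
print(close_job())"
```

```text
the job is handed in; nothing more can be done
None
```

I flipped the stop fully down, slid the extrusion along the fence and through the saw guide, and let go with it butted against the screw tip. The push peaked at about 9 N when read and held at about 6 N for over half a second. Nothing else on the bench was touched, and the job is handed in at about 25 s.

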